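# Clean and probe the dock's round contact

## Robot

A 7-joint arm with a two-finger parallel gripper is mounted at the origin on the work surface. World frame = base frame: x ahead of the robot, y to its left, z up, the work surface at z = 0. Lengths are in m, angles in rad, forces in N, time in s.
With the tool pointing down it reaches from about 0.425 to 0.925 m from the base axis. Payload 6.8 kg.
Tool frame: the origin (TCP) lies between the finger pads; the fingertips stand 17 mm ahead of it and the grasp point (between the pads) lies 2 mm behind it; z points along the fingers, y is the direction in which the jaws open and shut (so a half turn about z gives the same grasp; the last joint's range is limited). The gripper opens to 85 mm and grips with 20 to 120 N. Pads are 22 mm wide; open, the fingers measure 114 mm over their backs; the gripper's body (76 mm by 85 mm) begins 54 mm behind the grasp point. The pads swing forward as they close: fully open they stand 13 mm farther back than shut.
Start: joints at [1.133, 0.477, 0.022, 1.555, -0.011, 1.109, -0.083], TCP at [0.219, -0.639, 0.248] pointing down, gripper open.
Joint ranges: [-2.96, 2.96], [-0.34, 2.1], [-1.41, 1.46], [0.24, 2.44], [-1.37, 4.51], [0.17, 1.92], [-2.96, 2.96]. Speed limits (rad/s): [2.39, 2.39, 3.14, 3.14, 3.14, 3.14, 3.14].

## Interface

Orientations are given as a unit quaternion [w, x, y, z].
In Python, from station import bot gives the robot as it stands. The module is installed in compiled form; this text tells all that it offers.
- The arm moves only by the tool carry_out, never from a script. Its argument "moves" is a list of rows, each a list of 3 entries, a list of its own where there are three numbers: the turn, a rotation vector about the tool's x, y, z in degrees, then the shift along the tool's x, y, z in cm, then the finger opening in cm, from 0 to 8.54. A call has 1 to 5 rows; each row is the pose to reach, as a shift and turn from the pose commanded when the call began, along the tool's axes at that moment; what a row does not reach only later rows make up. A row lasts 1/8 s, in which the tool goes at most 62.5 mm and 10.7 degrees, less where a joint would pass 70% of its speed; a pose out of reach is approached as far as the arm can. A call with a gripper value outside its range is refused whole. The fingers move at their own pace and stop on an object; "newtons" is the grip in N (left out, the last holds). Time passes only in rows, so rows that repeat a pose let the fingers close. It gives the time, the measured TCP pose, the force and the opening at its end, in the units of the state.
- bot.get_obs(): the state, without advancing time (a new reading comes with each control period).
- bot.read_camera(name): name is "scene" or "side" or "wrist"; returns the picture (420x560x3 uint8, red, green, blue); there is no depth.
- bot.camera_info(name): a dict with "vertical_fov" (degrees; the focal length in pixels is half the picture's height over the tangent of half this angle, whatever the lens; pixels are square), "cx", "cy" (the principal point, pixels), "position" and "attitude" of the camera in the world. Camera axes: x right, y up, looking along -z (the intrinsics and any distortion apply to the point x, -y, -z); pixel columns grow to the right and rows downward; lengths in m; the calibration is good to about 2 mm. A picture is of the moment at which its call begins: read the wrist's pose just before it. camera_info takes no time and is no camera call; for the wrist camera it gives the pose at the moment of the call.
- bot.hand_in(): hands the job in, once; it reports no verdict.
Trained networks look in the newest picture that a camera, given by its name, has taken for a name from the list of things; names that differ only in an ending like _2 or _b are one class to them, and where a whole thing is asked for, a point or a joint stands for the part that bears it (a point fixed in the world has none). Each returns a list of dicts, best first, with "score" (0 to 1); they miss things now and then, are a little off and sometimes report something else, mostly with a low value. They report only what shows in the picture. A call takes as long as a camera call. They do not tell look-alikes from the thing itself.
- bot.silhouettes(label, camera): "region" (420x560 bool, what is visible of it) and "location" ([column, row] in pixels, amid what is visible of it).
The state is a dict: "t": time; "q": joint angles; "joint_vel": joint speeds; "joint_torque": joint torques, N m; "eef_pos": TCP position; "tool_rot": TCP orientation; "contact_force": force on the tool from outside, world axes, zero at the start; "torque": the same for the moment, N m; "gripper_width": opening from 0.0 (shut) to 1.0 (fully open).
Only numpy, scipy, OpenCV 4.12 (cv2) and the standard library are available. Lean on these libraries where they do the work, as an engineer would, in place of code of your own. Each camera call takes 0.05 s, during which the arm holds its last target. There are 200 camera calls.

## Task

First give the charging dock's contacts a puff of cleaner: press the cap of the clamped spray can all the way down and let it spring back up. Then draw the pen tester out of its stand and set its tip on the middle of the round contact, with the pen square to the dock's sloping deck, pushing lightly so that the sprung contact goes about half-way in. Leave the other two contacts and the other things on the bench alone, and finish while still holding the pen steadily there: do not let go of it or lift it off.

Things in the scene. Friction and masses are not known exactly. Their poses are not given: they have to be found in the camera images.
- dock: Charging dock, white plastic, fixed to the bench: 180 mm deep (x), 230 mm wide (y). Origin at the middle of its underside; its z is up. Its flat deck slopes 20 degrees (0.349 rad) down towards the dock's own -x (about towards the robot), so the deck's outward normal in the dock's frame is (-0.342, 0, 0.940). The deck surface passes 75 mm above the bench over the origin. Three sprung brass contacts stand in a row along the dock's y, 58 mm apart, in an order that changes.
- term_round: Mounting of the round contact in the deck, with the contact it carries; origin on the deck surface under the contact's centre; its z is vertical.
- round_top (a point): Centre of the top face of the ROUND brass contact, a disc 24 mm across that stands 14 mm proud of the deck when free. The point moves with the contact; its z axis points straight out of the deck (square to the slope). Sprung: it slides straight into the deck.
- round (a joint): How far the round contact is pushed into the deck, in m: 0 free, 0.010 at its stop. About 0.5 N starts it moving, 2.5 N holds it half-way (0.005), 4.5 N reaches the stop.
- square (a joint): The same for the SQUARE contact (22 x 22 mm), which is to be left alone.
- oblong (a joint): The same for the OBLONG contact (10 x 38 mm, long across the row), which is to be left alone.
- can: Aluminium spray can, 52 mm across, clamped in a round steel stand 84 mm across and fixed to the bench, left of the dock; 134 mm high over its cap. Origin under its centre, z up. The nozzle in the cap looks along its -y, towards the dock.
- cap_top (a point): Centre of the flat top of the can's sprung white nozzle cap (28 mm across, 16 mm high), 134 mm above the bench when up. It moves with the cap.
- cap (a joint): How far the cap is pushed down, in m: 0 up, 0.006 fully down. It needs 1.8 N to start and 5.4 N at the bottom; it springs back by itself.
- stand: Grey block, 70 x 70 mm and 50 mm high, fixed to the bench right of the dock; a hole about 10 mm wide and 46 mm deep in its top holds the pen tester upright. Origin under its centre, z up.
- pen_grip (a point): Pen tester, cordless, 136 mm long, 40 to 90 g, standing upright in the stand: a black handle of 16 x 16 mm section and 90 mm long, sides along the point's x and y, under it a round guard (26 mm across, 6 mm high) that rests on the stand's top, and below that, inside the hole, a 5 mm steel pin 40 mm long. The point is 94 mm above the tip on the axis, 42 mm below the handle's top; z points from the tip to the handle. Draw it straight up by more than 45 mm to free the pin.
- pen_tip (a point): The tip of the pen tester's pin (on the axis, 94 mm from point pen_grip towards its -z); at the start 10 mm above the bench, inside the stand's hole.
- screw_jar: Small glass jar, 36 mm across, 40 mm high, close to the dock's right side; bystander. Origin at its underside or handle.
- driver: Screwdriver lying on the bench at the left, beyond the can; bystander. Origin at its underside or handle.
- solder_roll: Metal roll 56 mm across, 30 mm high, behind the dock; bystander. Origin at its underside or handle.
- spanner: Spanner lying at the right; bystander. Origin at its underside or handle.
- mug: White mug, 80 mm across, 90 mm high, back left; bystander. Origin at its underside or handle.
- parts_tray: Grey tray 120 x 160 x 30 mm, back right; bystander. Origin at its underside or handle.
- bearing: Steel disc 32 mm across, 12 mm high, in front between dock and stand; bystander. Origin at its underside or handle.
Things that resemble listed ones, but are neither listed nor needed, are in the scene too. What is shaped like the can but green is not meant.

How it is judged:
On the way, in this order (a step that is already met when the one before it is completed fails the run):
1. the can's cap is pressed fully down (value of joint cap above 0.0045 m), for 0.05 s.
2. the cap is back up (value of joint cap below 0.001 m), for 0.1 s.
3. the pen tester is drawn out of its stand in the fingers (z of pen_tip in the frame of stand above 0.052 m and contact force between pen and the fingers above 1 N), for 0.1 s.
4. its tip is on the round contact and presses it in (contact force between pen and term_round above 0.5 N and value of joint round above 0.002 m and distance between pen_tip and round_top below 0.006 m), for 0.2 s.
At the end, for the whole second after the job is handed in: Pen held in the fingers, tip within 6 mm of the round contact's centre, within 0.15 rad of square to the deck, contact pushed in 2 to 8 mm with 0.5 to 6 N; pen still and on nothing else, fingers and arm off dock and contact, other contacts in under 2 mm, cap up (all of step 4 and value of joint round below 0.008 m and contact force between pen and term_round below 6 N and angle between the z axis of pen_tip and the z axis of round_top, either way round below 0.15 rad and z of pen_grip in the frame of round_top above 0.08 m and contact force between pen and the fingers above 1 N and contact force between pen and dock below 0.2 N and contact force between each of the arm, the fingers and dock below 0.5 N and contact force between the fingers and term_round below 0.2 N and linear speed of pen below 0.02 m/s and value of joint each of square, oblong below 0.002 m and value of joint cap below 0.001 m); the arm keeps its last pose, push and grip.
It fails at once if the round contact is pushed with more than 12 N (contact force between anything else and term_round above 12 N).
It fails at once if the square or the oblong contact is pushed in by more than 4 mm (value of joint any of square, oblong above 0.004 m).
It fails at once if a bystander is moved by more than 30 mm (distance of any of screw_jar, driver, solder_roll, spanner, mug, parts_tray, bearing from where it was at the start of the episode above 0.03 m).
It also fails if it takes over 51 s, if anything falls off the work surface, if the arm or the gripper's body presses on something with over 40 N, if the wrist force passes 120 N, or if a joint passes its speed limit or range.

## Working session

There is one attempt and no reset: what is moved stays moved. The work goes in short steps, Python scripts to look and compute and a tool call to move; the robot and the scene stay as the last step left them, time stands still between calls to the robot, and variables do not carry over. Pictures are saved under pics/ and viewed, about 8 in all and at most 12, crops included, and the job is handed in when it is done.

Besides the shell and the picture viewer there is one more tool, called after ">>>" as name(argument=value, ...), one argument or row to a line, values as JSON. carry_out: Moves the arm, as the interface text tells. Its arguments: {"type":"object","properties":{"moves":{"type":"array"},"newtons":{"type":"number"}},"required":["moves"]}

```bash
mkdir -p pics
python3 - <<'E'
from station import bot
import cv2
o=bot.get_obs(); print({k:(o[k] if not hasattr(o[k],'round') else o[k].round(4) if hasattr(o[k],'shape') else o[k]) for k in o})
ims=[]
for c in ("scene","side","wrist"):
    print(c,bot.camera_info(c)); cv2.imwrite(f"pics/{c}0.png",bot.read_camera(c)[:,:,::-1])
E
```

```text
{'t': 0.0, 'q': array([ 1.1329,  0.4778,  0.0223,  1.5565, -0.0115,  1.1093, -0.0831]), 'joint_vel': array([-0.0027, -0.0015, -0.0003, -0.0001, -0.0003, -0.001 , -0.0001]), 'joint_torque': array([-9.00000e-04, -5.96452e+01,  1.60730e+00, -2.81193e+01,
        1.23000e-02,  9.30000e-03,  0.00000e+00]), 'eef_pos': array([ 0.2184, -0.6381,  0.2473]), 'tool_rot': array([-9.000e-04,  9.864e-01,  1.642e-01, -2.000e-04]), 'contact_force': array([-0.2042,  0.1297, -0.0482]), 'torque': array([0.0426, 0.0441, 0.0595]), 'gripper_width': 1.002169064743165}
scene {'vertical_fov': 51.07138478202987, 'cx': 277.8198010482454, 'cy': 206.84118064854806, 'position': array([ 1.14806287, -0.37595491,  0.91931013]), 'attitude': array([0.815554  , 0.31920937, 0.16545383, 0.45343366])}
side {'vertical_fov': 42.92501098753829, 'cx': 273.05577884388833, 'cy': 202.8080312353324, 'position': array([0.31037199, 1.14587181, 1.35595877]), 'attitude': array([-0.09665104, -0.03054828,  0.36203917,  0.92663532])}
wrist {'vertical_fov': 62.52874009027747, 'cx': 274.26033692643375, 'cy': 202.69838271472685, 'position': array([ 0.28970647, -0.61397007,  0.37336498]), 'attitude': array([ 0.80462137, -0.11875375,  0.08581373, -0.57542854])}
```

View pics/scene0.png

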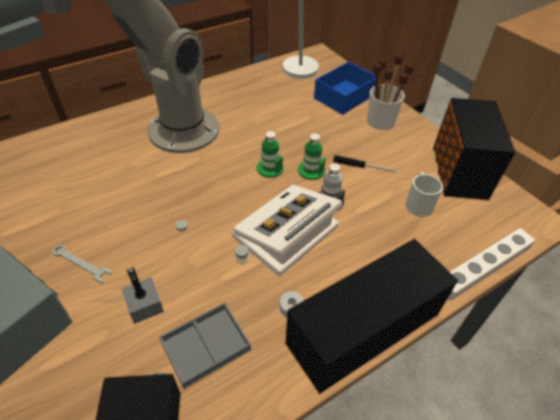

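View pics/side0.png

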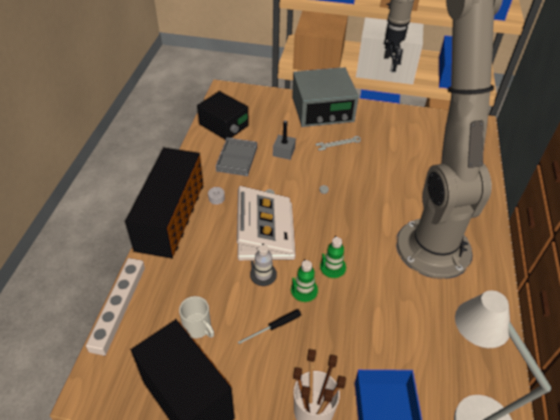

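The aluminium can is at scene (333,180) / side (263,262). Two green look-alikes are at scene (270,155) and (313,157), side (334,255) and (305,280). The pen in its stand is at scene (138,285) / side (285,140), and the dock with its brass contacts is at scene (288,222) / side (266,218).

```bash
cat > h.py <<'E'
from station import bot
import numpy as np, cv2
from scipy.spatial.transform import Rotation as R
from scipy.optimize import least_squares
rot=lambda q:R.from_quat(np.asarray(q)[[1,2,3,0]])
def cam(n):
    i=bot.camera_info(n); f=210/np.tan(np.radians(i["vertical_fov"])/2)
    return dict(f=f,c=np.array([i["cx"],i["cy"]]),p=np.array(i["position"]),R=rot(i["attitude"]).as_matrix())
def ray(c,uv):
    x,y=(np.asarray(uv,float)-c["c"])/c["f"]; d=c["R"]@[x,-y,-1]; return d/np.linalg.norm(d)
def proj(c,P):
    q=(np.atleast_2d(P)-c["p"])@c["R"]; return c["c"]+c["f"]*np.c_[q[:,0],-q[:,1]]/-q[:,2:]
def tri(obs):
    A=0;b=0
    for c,uv in obs:
        d=ray(c,uv); M=np.eye(3)-np.outer(d,d); A=A+M; b=b+M@c["p"]
    P=np.linalg.solve(A,b); return P,[np.round(proj(c,P)[0]-uv,1) for c,uv in obs]
def onz(c,uv,z):
    d=ray(c,uv); return c["p"]+d*(z-c["p"][2])/d[2]
E
python3 - <<'E'
from h import *
for n in ("scene","side"): bot.read_camera(n)
cs={n:cam(n) for n in("scene","side")}
for l in ["can","cap_top","stand","pen_grip","dock","round_top","square","oblong","screw_jar","bearing","solder_roll"]:
    for n in cs:
        for s in bot.silhouettes(l,n)[:3]:
            ys,xs=np.where(s["region"]); 
            print(l,n,round(s["score"],2),np.round(s["location"],1),len(xs),(xs.min(),xs.max(),ys.min(),ys.max()) if len(xs) else '', np.round(onz(cs[n],s["location"],0.05)[:2],3))
print(bot.get_obs()["t"])
a=cv2.imread("pics/scene0.png")[120:260,215:365]; b=cv2.imread("pics/side0.png")[175:300,215:365]
cv2.imwrite("pics/crop1.png",np.vstack([cv2.resize(a,(640,300*140//150*2//2),interpolation=3),cv2.resize(b,(640,300),interpolation=3)]))
E
```

```text
can scene 0.92 [309.7 159. ] 901 (np.int64(296), np.int64(325), np.int64(134), np.int64(179)) [0.38  0.242]
can scene 0.84 [267.8 158.8] 848 (np.int64(256), np.int64(282), np.int64(131), np.int64(177)) [0.315 0.136]
can scene 0.77 [332.4 185. ] 638 (np.int64(319), np.int64(344), np.int64(164), np.int64(207)) [0.502 0.233]
can side 0.83 [304.2 284. ] 857 (np.int64(291), np.int64(319), np.int64(261), np.int64(301)) [0.381 0.262]
can side 0.7 [334.1 262.7] 775 (np.int64(320), np.int64(346), np.int64(237), np.int64(277)) [0.306 0.167]
can side 0.59 [261.7 267.6] 813 (np.int64(250), np.int64(277), np.int64(244), np.int64(285)) [0.515 0.231]
cap_top scene 0.65 [265.8 134.3] 82 (np.int64(265), np.int64(274), np.int64(131), np.int64(140)) [0.214 0.19 ]
cap_top scene 0.51 [241.4 254.4] 247 (np.int64(235), np.int64(249), np.int64(245), np.int64(264)) [ 0.578 -0.1  ]
cap_top scene 0.5 [313.3 140.2] 66 (np.int64(310), np.int64(318), np.int64(134), np.int64(142)) [0.314 0.301]
cap_top side 0.61 [338.3 240.7] 75 (np.int64(333), np.int64(341), np.int64(237), np.int64(246)) [0.303 0.08 ]
stand scene
[... 1430 characters left out ...]
22 -0.351]
oblong side 0.23 [280.4 321.6] 410 (np.int64(242), np.int64(301), np.int64(308), np.int64(340)) [0.426 0.398]
screw_jar scene 0.64 [242.9 251.4] 233 (np.int64(235), np.int64(248), np.int64(245), np.int64(263)) [ 0.572 -0.092]
bearing scene 0.69 [133.4 283.3] 330 (np.int64(126), np.int64(146), np.int64(266), np.int64(298)) [ 0.52 -0.35]
bearing scene 0.63 [183.8 227. ] 136 (np.int64(174), np.int64(187), np.int64(219), np.int64(231)) [ 0.426 -0.183]
solder_roll scene 0.89 [286.1 302.1] 348 (np.int64(278), np.int64(301), np.int64(291), np.int64(315)) [ 0.744 -0.079]
solder_roll side 0.27 [262.6 271. ] 770 (np.int64(250), np.int64(276), np.int64(245), np.int64(284)) [0.51  0.242]
1.35
```

View pics/crop1.png

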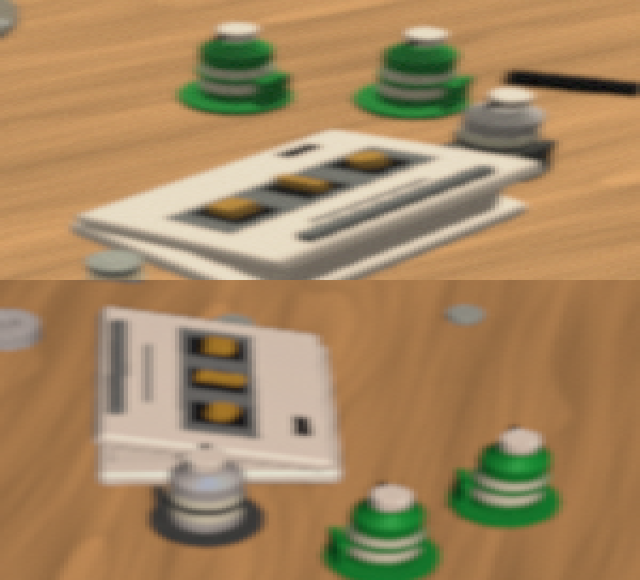

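Contacts in the crop: the square one is nearest the stand at scene (270,223), the oblong is in the middle at about (286,211), and the round one is on the can side at about (301,199) / side (266,230). The silver can's cap is at scene (335,167) / side (263,250), right beside the round contact. The two green cans are excluded.

Run:
```python
from h import *
S,D=cam("scene"),cam("side")
for n,a,b in [("cap",(335,167.5),(263.5,250)),("round",(301.7,199),(266.6,230)),("square",(269.5,224),(267,203)),("oblong",(286,211.5),(266,216)),("pentop",(133,269),(285,122)),("penbase",(141,295),(283.5,144))]:
    P,r=tri([(S,a),(D,b)]); print(n,P.round(4),r)
o=bot.get_obs(); print(o["eef_pos"],rot(o["tool_rot"]).as_matrix().round(3))
w=cam("wrist"); T=rot(o["tool_rot"]).as_matrix(); print("cam in tool",T.T@(w["p"]-o["eef_pos"]),T.T@w["R"])
a=cv2.imread("pics/scene0.png")[250:340,90:190]; b=cv2.imread("pics/side0.png")[100:180,240:340]
cv2.imwrite("pics/crop2.png",np.hstack([cv2.resize(a,None,fx=4,fy=4,interpolation=2),cv2.resize(b,None,fx=4,fy=4.5,interpolation=2)]))
```

```text
cap [0.5113 0.224  0.1285] [array([-0., -0.]), array([-0.,  0.])]
round [0.5258 0.1108 0.0821] [array([0.1, 0.1]), array([ 0.1, -0. ])]
square [ 0.55   -0.0039  0.0772] [array([-0.3, -0.2]), array([-0.2,  0.1])]
oblong [0.5399 0.053  0.0801] [array([0.2, 0.1]), array([ 0.1, -0.1])]
pentop [ 0.5557 -0.3413  0.146 ] [array([0., 0.]), array([ 0., -0.])]
penbase [ 0.5562 -0.3442  0.0421] [array([1.2, 0.8]), array([ 0.7, -0.5])]
[ 0.21861614 -0.63863062  0.24831636] [[ 0.946  0.324  0.   ]
 [ 0.324 -0.946 -0.   ]
 [ 0.     0.    -1.   ]]
cam in tool [ 7.52488807e-02  4.61480508e-06 -1.25940792e-01] [[-8.85042922e-04  9.57097937e-01  2.89763276e-01]
 [ 9.99999586e-01  9.07971028e-04  5.53050004e-05]
 [-2.10164358e-04  2.89763205e-01 -9.57098344e-01]]
```

View pics/crop2.png

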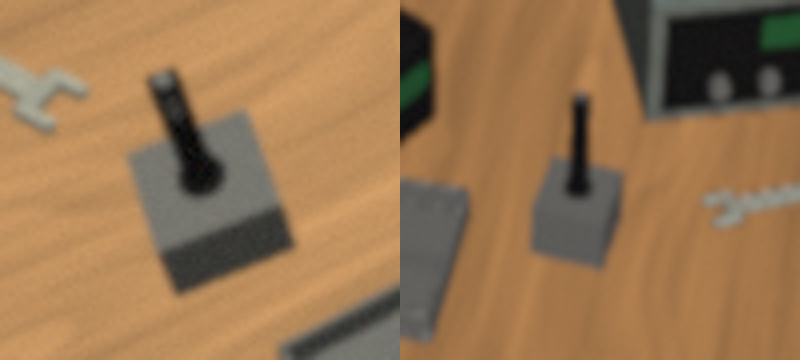

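The pen stands square and upright in its grey stand, with its top at scene (131,269). The only black upright thing in the picture is this one. I'll move over the pen for a close wrist view on the way.

>>> carry_out(
  moves=[
    [[0,0,0],[41.5,-17.1,-3.2],8.5],
    [[0,0,0],[41.5,-17.1,-3.2],8.5],
    [[0,0,0],[41.5,-17.1,-3.2],8.5],
    [[0,0,0],[41.5,-17.1,-3.2],8.5],
    [[0,0,0],[41.5,-17.1,-3.2],8.5],
  ],
)

```text
t: 1.98
eef_pos: [0.4542, -0.4316, 0.271]
tool_rot: [0.0, 0.986, 0.164, 0.0]
contact_force: [0.3, -1.1, 1.0]
gripper_width: 0.995
```

>>> carry_out(
  moves=[
    [[0,0,0],[12.0,-5.0,-1.0],8.5],
    [[0,0,0],[12.0,-5.0,-1.0],8.5],
    [[0,0,0],[12.0,-5.0,-1.0],8.5],
    [[0,0,0],[12.0,-5.0,-1.0],8.5],
  ],
)

```text
t: 2.48
eef_pos: [0.5502, -0.3466, 0.2804]
tool_rot: [0.0, 0.986, 0.165, -0.0]
contact_force: [-0.3, -0.1, -0.2]
gripper_width: 0.995
```

Run:
```python
from h import *
o=bot.get_obs(); c=cam("wrist"); im=bot.read_camera("wrist")[:,:,::-1]; cv2.imwrite("pics/w1.png",im)
np.save("w1.npy",[c],allow_pickle=True)
print(o["t"],o["eef_pos"].round(4),o["tool_rot"].round(4),o["contact_force"])
print(proj(c,[[.556,-.343,.146],[.556,-.343,.05]]))
for l in("stand","pen_grip"):
    for s in bot.silhouettes(l,"wrist")[:2]:
        print(l,round(s["score"],2),s["location"],cv2.minAreaRect(np.argwhere(s["region"])[:,::-1].astype(np.float32)))
```

```text
2.475 [ 0.5502 -0.3466  0.2804] [ 1.000e-04  9.863e-01  1.647e-01 -2.000e-04] [-0.34156862 -0.10811316 -0.24806246]
[[272.22537144 190.07549445]
 [272.71170584 166.58821207]]
stand 0.77 [278.5, 156.5] ((277.79754638671875, 163.55093383789062), (68.8316879272461, 71.17489624023438), 23.749494552612305)
pen_grip 0.78 [277.1, 177.4] ((277.0, 177.0), (46.0, 24.0), 90.0)
```

View pics/w1.png

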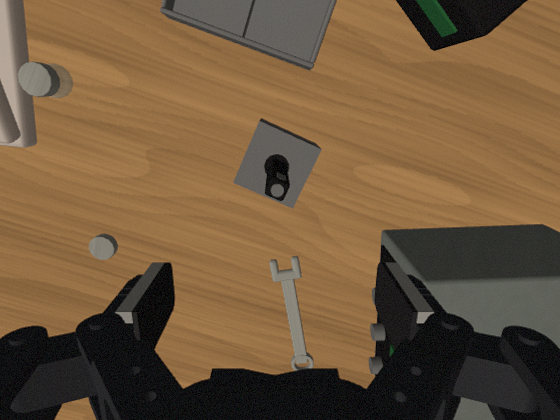

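The pen handle's top is at (278,190) and its guard at (277,166). The stand is turned about 24° in the image. I'll now go over the dock and can and get its zoom along with that view.

>>> carry_out(
  moves=[
    [[0,0,0],[13.6,-48.9,0],8.5],
    [[0,0,0],[13.6,-48.9,0],8.5],
    [[0,0,0],[13.6,-48.9,0],8.5],
    [[0,0,0],[13.6,-48.9,0],8.5],
    [[0,0,0],[13.6,-48.9,0],8.5],
  ],
)

```text
t: 3.25
eef_pos: [0.5312, -0.0347, 0.2808]
tool_rot: [0.0, 0.987, 0.163, 0.0]
contact_force: [1.3, 1.0, -0.0]
gripper_width: 0.995
```

>>> carry_out(
  moves=[
    [[0,0,0],[5.2,-18.8,0],8.5],
    [[0,0,0],[5.2,-18.8,0],8.5],
    [[0,0,0],[5.2,-18.8,0],8.5],
    [[0,0,0],[5.2,-18.8,0],8.5],
    [[0,0,0],[5.2,-18.8,0],8.5],
  ],
)

```text
t: 3.88
eef_pos: [0.5204, 0.1587, 0.2804]
tool_rot: [0.0, 0.987, 0.164, -0.0]
contact_force: [-0.2, 0.0, 0.4]
gripper_width: 0.997
```

Run:
```python
from h import *
o=bot.get_obs(); c=cam("wrist"); im=bot.read_camera("wrist")[:,:,::-1]; cv2.imwrite("pics/w2.png",im)
np.save("w2.npy",[c],allow_pickle=True)
print(o["t"],o["eef_pos"].round(4),o["tool_rot"].round(4),o["contact_force"])
print(proj(c,[[.511,.224,.134],[.526,.111,.082],[.54,.053,.08],[.55,-.004,.077]]))
for l in("round_top","square","oblong","cap_top"):
    for s in bot.silhouettes(l,"wrist")[:3]:
        print(l,round(s["score"],2),s["location"],cv2.minAreaRect(np.argwhere(s["region"])[:,::-1].astype(np.float32)))
w1=cv2.imread("pics/w1.png")[140:220,230:330]
cv2.imwrite("pics/v2.png",np.hstack([cv2.resize(w1,(350,280),interpolation=2),cv2.resize(im[:336],(448,269))[:269].copy() if 0 else cv2.resize(im,(373,280))]))
```

```text
3.875 [0.5204 0.1587 0.2804] [ 4.000e-04  9.865e-01  1.637e-01 -1.000e-04] [-0.23431487  0.04190071  0.44515002]
[[193.71598703 179.69552796]
 [322.56355525 189.88441347]
 [382.7257327  194.71367642]
 [438.44342676 202.50220894]]
round_top 0.75 [326.8, 189.8] ((326.52703857421875, 189.16217041015625), (26.13943862915039, 24.00225067138672), 80.53767395019531)
square 0.72 [444.8, 198.6] ((444.0287170410156, 200.68443298339844), (31.506439208984375, 25.44054412841797), 5.19442892074585)
oblong 0.97 [382.5, 196.4] ((385.300048828125, 194.6000213623047), (14.23024845123291, 40.160919189453125), 18.43494987487793)
oblong 0.64 [328.9, 182.6] ((326.1469421386719, 185.3359375), (36.74970245361328, 41.92411804199219), 10.885526657104492)
oblong 0.41 [219.6, 155.6] ((219.9639434814453, 157.29380798339844), (73.23172760009766, 82.70877075195312), 21.037511825561523)
cap_top 0.9 [202.9, 177.9] ((202.75001525878906, 175.25), (38.18376159667969, 37.47665786743164), 45.0)
```

View pics/v2.png

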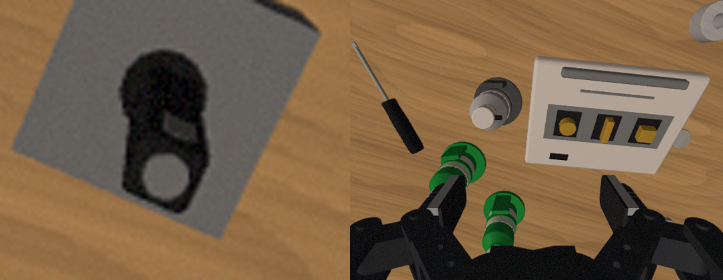

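Pen handle: its edges are turned about 24° in the image, like the stand's. In the dock view the cap is at about (200,177), round at (327,190), oblong at (385,195) and square at (444,201), with the green cans below and apart.

Run:
```python
from h import *
w1=np.load("w1.npy",allow_pickle=True)[0];w2=np.load("w2.npy",allow_pickle=True)[0];S,D=cam("scene"),cam("side")
print("cap",onz(w2,(200,177),.134))
print("round",onz(w2,(326.5,189.3),.085),"square",onz(w2,(444,200.5),.085))
print("pen",onz(w1,(278,190),.146),onz(w1,(277,166),.053))
print("all cap",tri([(w2,(200,177)),(S,(335,167.5)),(D,(263.5,250))]))
print("all pen",tri([(w1,(278,190)),(S,(132,269)),(D,(285,122))]))
T=rot(bot.get_obs()["tool_rot"]).as_matrix()
print("d tool",T.T@(onz(w2,(200,177),.134)+[0,0,.030]-bot.get_obs()["eef_pos"]))
```

```text
cap [0.51477815 0.21978801 0.134     ]
round [0.52836413 0.10829842 0.085     ] square [ 0.55457514 -0.00364034  0.085     ]
pen [ 0.55751223 -0.34722977  0.146     ] [ 0.55857086 -0.34682132  0.053     ]
all cap (array([0.51203041, 0.22243595, 0.12797293]), [array([-2.5,  0.5]), array([-0.3,  0.5]), array([-0.2, -0.3])])
all pen (array([ 0.55602896, -0.34476918,  0.14497092]), [array([-3.6,  0.4]), array([-0.4,  1.1]), array([ 0.1, -0.4])])
d tool [ 0.01437052 -0.0606243   0.11644108]
```

>>> carry_out(
  moves=[
    [[0,0,0],[1.4,-6.1,3],0],
    [[0,0,0],[1.4,-6.1,5],0],
    [[0,0,0],[1.4,-6.1,9],0],
    [[0,0,0],[1.4,-6.1,11.5],0],
    [[0,0,0],[1.4,-6.1,11.5],0],
  ],
)

```text
t: 4.75
eef_pos: [0.5128, 0.2204, 0.1638]
tool_rot: [0.001, 0.987, 0.163, -0.002]
contact_force: [0.5, -0.8, 0.8]
gripper_width: 0.005
```

>>> carry_out(
  moves=[
    [[0,0,0],[0,0,0.5],0],
    [[0,0,0],[0,0,1.0],0],
    [[0,0,0],[0,0,1.3],0],
    [[0,0,0],[0,0,1.3],0],
  ],
)

```text
t: 5.25
eef_pos: [0.5137, 0.2221, 0.1526]
tool_rot: [0.0, 0.986, 0.164, 0.0]
contact_force: [0.7, -0.4, 0.2]
gripper_width: 0.001
```

>>> carry_out(
  moves=[
    [[0,0,0],[0,0,0.4],0],
    [[0,0,0],[0,0,0.6],0],
    [[0,0,0],[0,0,0.6],0],
  ],
)

```text
t: 5.62
eef_pos: [0.5141, 0.2224, 0.1469]
tool_rot: [-0.0, 0.986, 0.164, 0.0]
contact_force: [0.7, 0.9, 4.7]
gripper_width: 0.003
```

>>> carry_out(
  moves=[
    [[0,0,0],[0,0,0.15],0],
    [[0,0,0],[0,0,0.25],0],
    [[0,0,0],[0,0,0.25],0],
  ],
)

```text
t: 6.0
eef_pos: [0.5142, 0.2224, 0.145]
tool_rot: [-0.0, 0.986, 0.164, 0.001]
contact_force: [-1.5, -1.0, 11.0]
gripper_width: 0.0
```

>>> carry_out(
  moves=[
    [[0,0,0],[0,0,-4],0],
    [[0,0,0],[0,0,-10],4],
    [[0,0,0],[0,0,-13.5],8.5],
    [[0,0,0],[0,0,-13.5],8.5],
  ],
)

```text
t: 6.5
eef_pos: [0.5148, 0.2228, 0.2816]
tool_rot: [-0.001, 0.986, 0.164, 0.002]
contact_force: [-0.1, 0.5, -0.2]
gripper_width: 0.633
```

>>> carry_out(
  moves=[
    [[0,0,0],[-3.7,18.8,0],8.5],
    [[0,0,0],[-3.7,18.8,0],8.5],
    [[0,0,0],[-3.7,18.8,0],8.5],
    [[0,0,0],[-3.7,18.8,0],8.5],
    [[0,0,0],[-3.7,18.8,0],8.5],
  ],
)

```text
t: 7.12
eef_pos: [0.5388, 0.0323, 0.2776]
tool_rot: [-0.0, 0.986, 0.164, -0.001]
contact_force: [-0.6, 0.7, 0.1]
gripper_width: 0.999
```

Run:
```python
from h import *
o=bot.get_obs(); c=cam("wrist"); im=bot.read_camera("wrist")[:,:,::-1]; cv2.imwrite("pics/w3.png",im)
np.save("w3.npy",[c],allow_pickle=True)
print(o["t"],o["eef_pos"].round(4),o["tool_rot"].round(4),o["contact_force"])
w2=np.load("w2.npy",allow_pickle=True)[0]
print(proj(c,[[.528,.108,.085],[.554,-.0035,.085]]))
for l in("round_top","square","oblong","cap_top"):
    for s in bot.silhouettes(l,"wrist")[:2]:
        print(l,round(s["score"],2),s["location"],cv2.minAreaRect(np.argwhere(s["region"])[:,::-1].astype(np.float32)))
f=lambda n,p:cv2.resize(cv2.imread(n)[p[1]-60:p[1]+60,p[0]-65:p[0]+65],None,fx=3,fy=3,interpolation=2)
p=proj(c,[[.528,.108,.085]])[0].astype(int); print(p)
cv2.imwrite("pics/v3.png",np.hstack([f("pics/w2.png",(327,190)),f("pics/w3.png",p)]))
```

```text
7.125 [0.5388 0.0323 0.2776] [-3.000e-04  9.865e-01  1.638e-01 -1.200e-03] [-0.64236927  0.65672137  0.0853121 ]
[[193.88101716 165.94246605]
 [315.64239553 177.8356256 ]]
round_top 0.78 [195.3, 168.1] ((194.0, 165.5), (27.0, 26.0), 90.0)
square 0.62 [319.4, 176.4] ((317.1769104003906, 177.08462524414062), (23.938703536987305, 25.427120208740234), 7.125016689300537)
square 0.62 [425.3, 14.6] ((428.5, 19.0), (38.0, 67.0), 90.0)
oblong 0.96 [254.3, 171.0] ((256.4051513671875, 171.11207580566406), (11.744404792785645, 40.459476470947266), 3.3664605617523193)
cap_top 0.86 [44.2, 148.1] ((41.50000762939453, 146.00001525878906), (44.547725677490234, 40.305084228515625), 45.0)
cap_top 0.81 [2.8, 273.8] ((6.5, 273.0), (24.0, 13.0), 90.0)
[193 165]
```

View pics/v3.png

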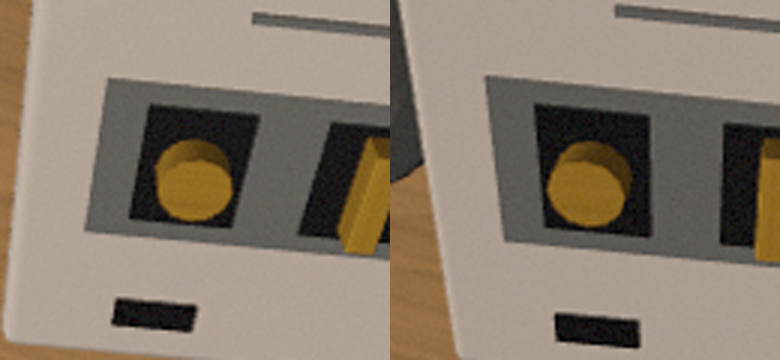

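The round contact's top face is centred at w2 (326.7,193.3) and w3 (193.7,167.3). It is the disc next to the oblong, and it stands free.

Run:
```python
from h import *
w1,w2,w3=[np.load(f"w{i}.npy",allow_pickle=True)[0] for i in(1,2,3)];S,D=cam("scene"),cam("side")
print(tri([(w2,(326.7,193.3)),(w3,(193.7,167.3))]))
print(tri([(w2,(326.7,193.3)),(w3,(193.7,167.3)),(S,(301.7,199)),(D,(266.6,230))]))
print(tri([(w2,(200,177)),(w3,(38,148))]))
a=onz(w3,(317.2,177.5),.085);b=onz(w3,(193.7,167.3),.085);d=b-a;print(d,np.linalg.norm(d),np.degrees(np.arctan2(-d[0],d[1])))
a=onz(w2,(444,203.5),.085);b=onz(w2,(326.7,193.3),.085);d=b-a;print(d,np.linalg.norm(d),np.degrees(np.arctan2(-d[0],d[1])))
o=bot.get_obs();T=rot(o["tool_rot"]).as_matrix()
for z in(.19,.102): print(T.T@(np.array([.5575,-.3465,z])-o["eef_pos"]))
```

```text
(array([0.52621548, 0.10738072, 0.08717881]), [array([ 0.2, -1.1]), array([-0.2,  1.1])])
(array([0.52565264, 0.10877042, 0.08241513]), [array([-2.1, -2.3]), array([-0.6,  0.2]), array([-0.6,  0.2]), array([ 0.3, -0.6])])
(array([0.51410669, 0.2201915 , 0.13111915]), [array([ 0. , -0.2]), array([-0. ,  0.2])])
[-0.02807288  0.11260193  0.        ] 0.11604861095020193 13.99907391686328
[-0.02711976  0.11169942  0.        ] 0.11494451541825759 13.646910711671932
[-0.10697907  0.36557983  0.08863846]
[-0.10695147  0.36562082  0.17663844]
```

>>> carry_out(
  moves=[
    [[0,0,24],[-10.7,36.6,0],8.5],
    [[0,0,24],[-10.7,36.6,0],8.5],
    [[0,0,24],[-10.7,36.6,0],8.5],
    [[0,0,24],[-10.7,36.6,2],8.5],
    [[0,0,24],[-10.7,36.6,4],8.5],
  ],
)

```text
t: 8.0
eef_pos: [0.5547, -0.2788, 0.2578]
tool_rot: [0.0, 0.999, -0.044, 0.001]
contact_force: [1.5, 0.3, 0.0]
gripper_width: 0.996
```

Run:
```python
from h import *
o=bot.get_obs();T=rot(o["tool_rot"]).as_matrix(); print(o["t"],o["eef_pos"],T.round(3))
print(T.T@(np.array([.5575,-.3465,.20])-o["eef_pos"]))
```

```text
8.0 [ 0.55466745 -0.2787589   0.25784927] [[ 0.996 -0.087  0.002]
 [-0.087 -0.996 -0.001]
 [ 0.002  0.    -1.   ]]
[0.00859215 0.06720816 0.05790213]
```

>>> carry_out(
  moves=[
    [[0,0,0],[0.9,6.7,2],8.5],
    [[0,0,0],[0.9,6.7,5.8],8.5],
    [[0,0,0],[0.9,6.7,5.8],8.5],
  ],
)

```text
t: 8.38
eef_pos: [0.5548, -0.3441, 0.1957]
tool_rot: [-0.002, 0.999, -0.045, -0.003]
contact_force: [-0.0, 0.5, 0.6]
gripper_width: 0.995
```

Run:
```python
from h import *
o=bot.get_obs(); c=cam("wrist"); im=bot.read_camera("wrist")[:,:,::-1]; cv2.imwrite("pics/w4.png",im)
T=rot(o["tool_rot"]).as_matrix(); print(o["t"],o["eef_pos"],proj(c,[.5575,-.3465,.146]),proj(c,o["eef_pos"]))
print(T.T@(np.array([.5575,-.3465,.102])-o["eef_pos"]))
np.save("w4.npy",[c],allow_pickle=True)
```

```text
8.375 [ 0.55483268 -0.3440766   0.19570569] [[279.57864821 235.58818058]] [[275.69847204 288.77770157]]
[0.00347489 0.00244818 0.09367858]
```

View pics/w4.png

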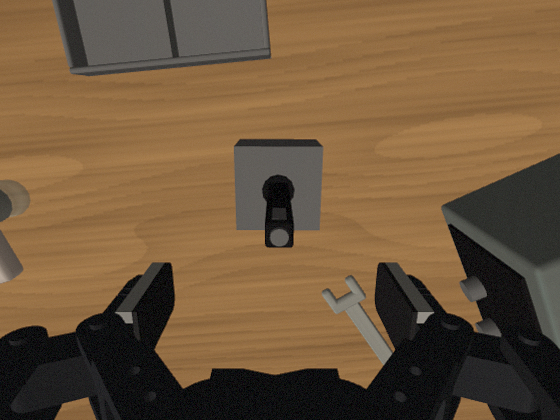

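The pen's top is at (279,237), where it was predicted (279.6,235.6), and its sides are square to the jaws. Descending.

>>> carry_out(
  moves=[
    [[0,0,0],[0.3,0.2,1],8.5],
    [[0,0,0],[0.3,0.2,5],8.5],
    [[0,0,0],[0.3,0.2,9],8.5],
    [[0,0,0],[0.3,0.2,9.4],8.5],
    [[0,0,0],[0.3,0.2,9.4],8.5],
  ],
)

```text
t: 9.05
eef_pos: [0.5607, -0.3473, 0.1068]
tool_rot: [0.0, 0.999, -0.044, 0.001]
contact_force: [0.3, 0.7, 0.3]
gripper_width: 0.996
```

>>> carry_out(
  moves=[
    [[0,0,0],[0,0,0],0.8],
    [[0,0,0],[0,0,0],0.8],
    [[0,0,0],[0,0,0],0.8],
    [[0,0,0],[0,0,0],0.8],
    [[0,0,0],[0,0,0],0.8],
  ],
  newtons=60,
)

```text
t: 9.68
eef_pos: [0.5596, -0.3475, 0.1056]
tool_rot: [0.0, 0.999, -0.045, 0.0]
contact_force: [-1.2, 1.0, 3.6]
gripper_width: 0.179
```

>>> carry_out(
  moves=[
    [[0,0,0],[0,0,-2],0.8],
    [[0,0,0],[0,0,-5],0.8],
    [[0,0,0],[0,0,-10],0.8],
    [[0,0,0],[0,0,-13],0.8],
    [[0,0,0],[0,0,-13],0.8],
  ],
)

```text
t: 10.3
eef_pos: [0.5611, -0.3484, 0.2397]
tool_rot: [0.001, 0.999, -0.045, 0.003]
contact_force: [-0.2, 0.3, -0.6]
gripper_width: 0.175
```

Run:
```python
from h import *
o=bot.get_obs(); c=cam("wrist"); im=bot.read_camera("wrist")[:,:,::-1]; cv2.imwrite("pics/w5.png",im)
T=rot(o["tool_rot"]).as_matrix(); print(o["t"],o["eef_pos"],o["contact_force"],o["gripper_width"],T.round(3)); np.save("w5.npy",[c],allow_pickle=True)
e=o["eef_pos"];print(proj(c,[e+T@[-.002,0,z] for z in(.05,.0956)]))
s,d=bot.read_camera("scene"),bot.read_camera("side")
cv2.imwrite("pics/s5.png",s[:,:,::-1]);cv2.imwrite("pics/d5.png",d[:,:,::-1])
S,D=cam("scene"),cam("side"); tip=e+T@[-.002,0,.0956]; a=proj(S,tip)[0].astype(int);b=proj(D,tip)[0].astype(int);w=proj(c,tip)[0].astype(int);print(tip,a,b,w)
f=lambda im,p,h=45,k=5.7:cv2.resize(im[max(p[1]-h,0):p[1]+h,max(p[0]-h,0):p[0]+h],(260,400 if 0 else 260),interpolation=2)
cv2.imwrite("pics/v5.png",np.hstack([f(im,w,65),f(s[:,:,::-1],a),f(d[:,:,::-1],b)]))
```

```text
10.3 [ 0.56106705 -0.34837305  0.23966239] [-0.21944636  0.28847863 -0.56636277] 0.17457625776704816 [[ 0.996 -0.089  0.006]
 [-0.089 -0.996 -0.003]
 [ 0.006  0.003 -1.   ]]
[[275.4043722  244.14936746]
 [275.1875049  216.93222769]]
[ 0.55966707 -0.34850693  0.14405182] [130 272] [284 121] [275 216]
```

View pics/v5.png

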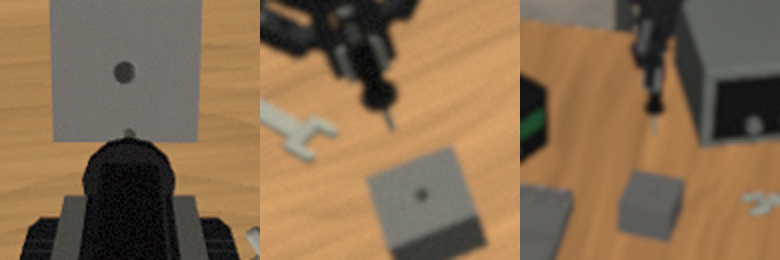

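The tip shows at wrist (274.5,216.5), within a pixel of where it was predicted, and agrees in the scene and side views too, so it is well located in the tool frame: (-2, 0, 95.6) mm. Next I compute the tilt and the carry.

```bash
cat > goal.py <<'E'
from h import *
import sys
n=R.from_euler("z",13.3,degrees=True).apply([-np.sin(.349),0,np.cos(.349)]); top=np.array([.526,.1077,.087]); tipT=np.array([-.002,0,.0956])
def goal(h):
    o=bot.get_obs(); T=rot(o["tool_rot"]); e=o["eef_pos"]; z=T.as_matrix()[:,2]
    ax=np.cross(z,-n); s=np.linalg.norm(ax); rv=ax/s*np.arcsin(s) if s>1e-6 else ax
    T2=R.from_rotvec(rv)*T
    p=top+n*h-T2.apply(tipT)
    print("t",round(o["t"],2),"turn deg",np.degrees(T.inv().apply(rv)).round(2),"shift cm",(T.inv().apply(p-e)*100).round(2),"F",o["contact_force"].round(2),"w",round(o["gripper_width"],3))
    t=e+T.apply(tipT); print("tip rel top: along n",((t-top)@n*1000).round(1),"lateral",((t-top)-n*((t-top)@n)).round(4)*1000,"goal tcp",p.round(4))
if __name__=="__main__": goal(float(sys.argv[1]))
E
python3 goal.py .06
```

```text
t 10.45 turn deg [ 6.29 19.04 -0.  ] shift cm [-12.18 -43.33   0.11] F [ 0.3  -0.   -0.64] w 0.175
tip rel top: along n 74.4 lateral [  55.5 -448.7  -17.9] goal tcp [0.4761 0.0953 0.2339]
```

>>> carry_out(
  moves=[
    [[0,0,0],[-12.2,-43.3,-2],0.8],
    [[0,0,0],[-12.2,-43.3,-2],0.8],
    [[0,0,0],[-12.2,-43.3,-2],0.8],
    [[0,0,0],[-12.2,-43.3,-2],0.8],
    [[0,0,0],[-12.2,-43.3,-2],0.8],
  ],
)

```text
t: 11.08
eef_pos: [0.5005, -0.0387, 0.2481]
tool_rot: [0.0, 0.999, -0.045, -0.001]
contact_force: [0.3, 0.6, -0.3]
gripper_width: 0.175
```

```bash
python3 goal.py .06
```

```text
t 11.07 turn deg [ 6.32 19.09 -0.  ] shift cm [ -3.61 -13.12   1.42] F [ 0.29  0.58 -0.31] w 0.175
tip rel top: along n 82.2 lateral [  -0.4 -139.7  -11.8] goal tcp [0.4761 0.0953 0.2339]
```

>>> carry_out(
  moves=[
    [[2,6,0],[-3.6,-13.1,0],0.8],
    [[4.5,13,0],[-3.6,-13.1,0],0.8],
    [[6.3,19.1,0],[-3.6,-13.1,1],0.8],
    [[6.3,19.1,0],[-3.6,-13.1,1.4],0.8],
    [[6.3,19.1,0],[-3.6,-13.1,1.4],0.8],
  ],
)

```text
t: 11.7
eef_pos: [0.4779, 0.0922, 0.2345]
tool_rot: [-0.047, 0.984, -0.045, 0.167]
contact_force: [0.6, -1.0, -0.4]
gripper_width: 0.176
```

```bash
python3 goal.py .015
```

```text
t 11.7 turn deg [0.09 0.01 0.  ] shift cm [-0.22 -0.29  4.53] F [ 0.56 -0.96 -0.35] w 0.176
tip rel top: along n 60.3 lateral [ 1.9 -3.2  0.4] goal tcp [0.4911 0.0988 0.1916]
```

>>> carry_out(
  moves=[
    [[0,0,0],[-0.2,-0.3,1.5],0.8],
    [[0,0,0],[-0.2,-0.3,3],0.8],
    [[0,0,0],[-0.2,-0.3,4.2],0.8],
    [[0,0,0],[-0.2,-0.3,4.5],0.8],
    [[0,0,0],[-0.2,-0.3,4.5],0.8],
  ],
)

```text
t: 12.32
eef_pos: [0.4911, 0.0997, 0.1922]
tool_rot: [-0.047, 0.984, -0.044, 0.168]
contact_force: [-0.7, -0.4, -0.4]
gripper_width: 0.181
```

```bash
python3 goal.py .005
python3 - <<'E'
from h import *
from goal import *
c=cam("wrist"); o=bot.get_obs(); im=bot.read_camera("wrist")[:,:,::-1]; s=bot.read_camera("scene")[:,:,::-1]; d=bot.read_camera("side")[:,:,::-1]
for a,b in(("w6",im),("s6",s),("d6",d)): cv2.imwrite(f"pics/{a}.png",b)
T=rot(o["tool_rot"]); tip=o["eef_pos"]+T.apply(tipT)
out=[]
for nm,k,i,h in(("wrist",c,im,45),("scene",cam("scene"),s,35),("side",cam("side"),d,35)):
    p=proj(k,[tip,top]); q=p[0].astype(int); print(nm,p.round(1).tolist(),"crop origin",q-h,"scale",260/(2*h)); out.append(cv2.resize(i[q[1]-h:q[1]+h,q[0]-h:q[0]+h],(260,260),interpolation=2))
cv2.imwrite("pics/v6.png",np.hstack(out))
E
```

```text
t 12.32 turn deg [ 0.03 -0.09 -0.  ] shift cm [-0.02  0.1   1.05] F [-0.65 -0.4  -0.39] w 0.181
tip rel top: along n 15.5 lateral [0.4 0.9 0.2] goal tcp [0.4944 0.0996 0.1822]
wrist [[275.1, 217.2], [276.3, 210.6]] crop origin [230 172] scale 2.888888888888889
scene [[300.2, 193.2], [301.0, 198.3]] crop origin [265 158] scale 3.7142857142857144
side [[268.4, 225.2], [266.8, 228.2]] crop origin [233 190] scale 3.7142857142857144
```

View pics/v6.png

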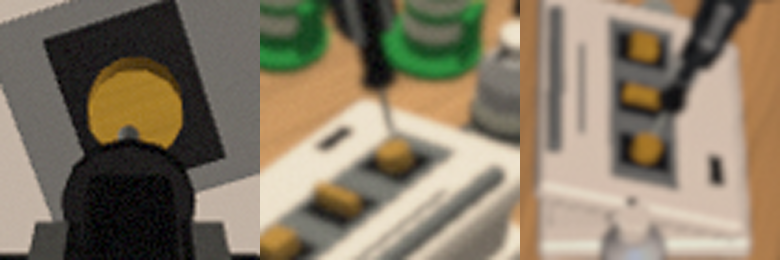

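The tip is at wrist (274,218), with the round face's centre at about (276.7,210.4), predicted (276.3,210.6). The scene and side views agree, so the tip is on line, about 15 mm above the contact. Closing in slowly.

>>> carry_out(
  moves=[
    [[0,0,0],[0,0.1,0.5],0.8],
    [[0,0,0],[0,0.1,0.9],0.8],
    [[0,0,0],[0,0.1,1.2],0.8],
    [[0,0,0],[0,0.1,1.2],0.8],
  ],
)

```text
t: 12.98
eef_pos: [0.4949, 0.0998, 0.1807]
tool_rot: [-0.047, 0.984, -0.044, 0.168]
contact_force: [-0.7, 0.1, -0.6]
gripper_width: 0.173
```

```bash
python3 goal.py -.005
```

```text
t 12.97 turn deg [ 0.02 -0.09  0.  ] shift cm [-0.    0.01  0.85] F [-0.71  0.13 -0.55] w 0.173
tip rel top: along n 3.5 lateral [0.1 0.  0.1] goal tcp [0.4977 0.1004 0.1728]
```

>>> carry_out(
  moves=[
    [[0,0,0],[0,0,0.2],0.8],
    [[0,0,0],[0,0,0.4],0.8],
    [[0,0,0],[0,0,0.5],0.8],
    [[0,0,0],[0,0,0.5],0.8],
  ],
)

```text
t: 13.48
eef_pos: [0.4968, 0.1002, 0.1764]
tool_rot: [-0.047, 0.984, -0.044, 0.168]
contact_force: [0.2, -0.6, 1.4]
gripper_width: 0.181
```

```bash
python3 goal.py -.005
```

```text
t 13.47 turn deg [ 0.01 -0.14  0.  ] shift cm [-0.03  0.01  0.37] F [ 0.17 -0.57  1.39] w 0.181
tip rel top: along n -1.3 lateral [0.5 0.1 0.2] goal tcp [0.4977 0.1004 0.1728]
```

>>> carry_out(
  moves=[
    [[0,0,0],[0,0,0.2],0.8],
    [[0,0,0],[0,0,0.3],0.8],
    [[0,0,0],[0,0,0.35],0.8],
    [[0,0,0],[0,0,0.35],0.8],
  ],
)

```text
t: 13.98
eef_pos: [0.4979, 0.1005, 0.1732]
tool_rot: [-0.047, 0.984, -0.044, 0.168]
contact_force: [-0.4, -0.5, 3.1]
gripper_width: 0.182
```

```bash
python3 goal.py -.005
python3 - <<'E'
from h import *
from goal import n,top,tipT
F=[];P=[]
for k in range(12):
    c=cam("wrist"); im=bot.read_camera("wrist"); o=bot.get_obs(); F.append(o["contact_force"]@n); P.append((o["eef_pos"]+rot(o["tool_rot"]).apply(tipT)-top)@n*1000)
print(np.mean(F),np.std(F),np.mean(P),np.std(P),o["t"])
cv2.imwrite("pics/w7.png",im[:,:,::-1]); s=bot.read_camera("scene")[:,:,::-1]
cv2.imwrite("pics/v7.png",np.hstack([cv2.resize(im[165:255,230:320,::-1],(390,390),interpolation=2),cv2.resize(s[160:230,265:335],(390,390),interpolation=2)]))
E
```

```text
t 13.97 turn deg [ 0.01 -0.14 -0.  ] shift cm [-0.03  0.01  0.03] F [-0.36 -0.47  3.1 ] w 0.182
tip rel top: along n -4.7 lateral [0.5 0.1 0.2] goal tcp [0.4977 0.1004 0.1728]
2.5602224023620224 0.4999149011345033 -4.716372026916443 0.012749873647188263 14.575
```

View pics/v7.png

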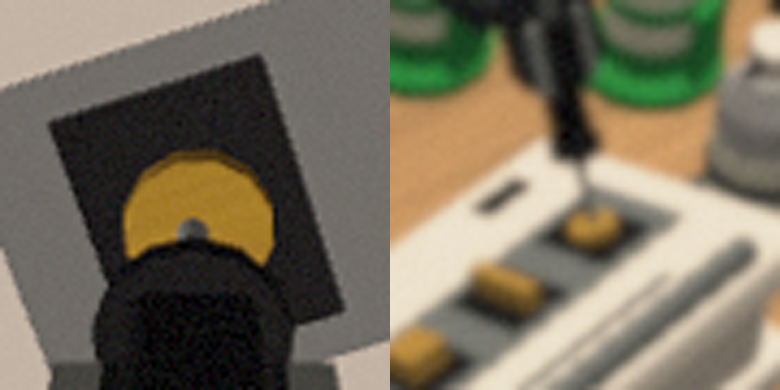

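The tip sits at crop (192,230) on the round face, centred at about (199,231), so roughly 1 mm off. The contact is partly sunk. Mean force is 2.56 N and depth about 4.7 mm, i.e. half-way. Handing in.

```bash
python3 -c "
from station import bot
print(bot.hand_in())"
```

```text
the job is handed in; nothing more can be done
None
```

I pressed the silver can's cap to its stop and let it spring back. Then I drew the pen from its stand and set its tip on the round contact, square to the deck. The job was handed in at about 14.6 s of the 51 s allowed, with the pen still held; no verdict was reported.

- **Cap:** the force reached 11 N, against 5.4 N needed at the bottom. I then lifted the gripper fully clear. I did not measure the cap's height again afterwards.
- **Contact:** mean force over 12 readings was 2.56 N (spread 0.5 N), and the measured depth was about 4.7 mm. The two agree with half-way in.
- **Tip position:** about 1 mm off the contact's centre in the last wrist picture. The calculated offset was about 0.5 mm.
- **Pen angle:** the tool was within about 0.2° of the computed deck normal. That normal rests on a dock heading of 13.3°; the fixed cameras gave 11.8° and the wrist camera 13.6–14.0°.
- **Disagreements:** the fixed cameras placed the cap and contacts 4–6 mm lower than the wrist camera or the text. They also put things up to about 5 mm to the side. I used the wrist camera's values.

The last pictures showed the square and oblong contacts untouched. I saw no bystander moved, though I did not measure them again.

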